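# Put the rolling pin away under the swing lid

## Task

Put the rolling pin away in the pin box: lay it lengthwise in whichever of the two cradles stands open, setting it down rather than dropping it or letting it roll off, and let go of it. Then carry the box's lid by its knob over from the other cradle and lower it, without letting it fall, until it lies flat shut over the pin. Leave the other things on the table where they are.

Things in the scene. Friction and masses are not known exactly. Their poses are not given: they have to be found in the camera images.
- pin: Pale wooden rolling pin, loose on the table: plain barrel 44 mm diameter, 120 mm long, with a thin neck and an 18 mm thick handle at each end, 190 mm over all, about 0.18 kg. Origin at its middle, on its axis (22 mm above what it lies on); its x runs along the pin, both ways alike. It rolls when pushed sideways; lift it across the middle of the barrel.
- pinbox: Low plywood pin box, 240 x 240 mm, fixed, open to its left and right. Origin at the centre of its underside; x lengthwise (along pins and hinge), y to its left, z up. Floor 6 mm thick. Walls 56 mm high stand at its ends (inner faces at x = +-112 mm; hinge posts at their middles, 67 mm high). A cradle lies at y = +74 mm and one at y = -74 mm; one lid covers one or the other.
- cradle_left (a point): Where the middle of the pin's axis is when it lies in the cradle on the box's +y side, 31 mm above the table. Axes as the box's. The cradle is two parallel rails along x, 140 mm long, 8 mm wide, 28 mm apart inside, tops 14 mm above the table; the barrel rests on both and does not roll.
- cradle_right (a point): The same for the cradle on the box's -y side.
- hinge (a point): Midpoint of the lid's hinge axis (an 8 mm rod along the box's x at its y = 0), 60 mm above the table.
- knob (a point): Centre of the lid's knob: dark wooden cylinder 24 mm in diameter, 36 mm long, its axis parallel to the hinge, on a 10 mm stem at the middle of the lid's free edge, 138 mm from the hinge axis. Pinched by its flat ends it turns in the fingers as the lid swings. The lid's panel, 205 mm long and 5 mm thick, ends 110 mm from the hinge axis, 16 mm short of the knob.
- lid (a joint): Lid angle in rad: 0 standing upright, +1.57 lying flat over the left (+y) cradle, -1.57 lying flat over the right (-y) cradle. It swings freely, about 0.16 kg, and falls to the side it leans to; flat, it lies 60 mm above the table and clears a pin in the cradle by 4 to 5 mm.
- tape: Bystander: roll of paper tape lying flat, 60 mm diameter, 24 mm high. Origin under its centre.
- stamp: Bystander: wooden rubber-stamp block 44 x 34 mm with a stub handle, 38 mm high. Origin under its centre.
- paintjar: Bystander: closed jar, 60 mm diameter, 75 mm high. Origin under its centre.
- mug: Bystander: white mug, 80 mm diameter, 95 mm high. Origin under its centre.
- spatula: Bystander: spatula lying on the table. Origin under its middle.
- gluebottle: Bystander: white bottle, 56 mm diameter, 150 mm high. Origin under its centre.
- cutter: Bystander: round steel cookie cutter, 68 mm diameter, 30 mm high. Origin under its centre.
Things that resemble listed ones, but are neither listed nor needed, are in the scene too. What is shaped like the pin but blue, purple or yellow is not meant.

How it is judged:
On the way:
1. The pin lies at rest, let go, in the cradle that stands open, the lid still down over the other one ((((x of pin in the frame of cradle_left between -0.025 and 0.025 m and y of pin in the frame of cradle_left between -0.008 and 0.008 m and z of pin in the frame of cradle_left between -0.006 and 0.006 m and angle between the x axis of pin and the x axis of pinbox, either way round below 0.12 rad) and value of joint lid below -1.47 rad) or ((x of pin in the frame of cradle_right between -0.025 and 0.025 m and y of pin in the frame of cradle_right between -0.008 and 0.008 m and z of pin in the frame of cradle_right between -0.006 and 0.006 m and angle between the x axis of pin and the x axis of pinbox, either way round below 0.12 rad) and value of joint lid above 1.47 rad)) and linear speed of pin below 0.03 m/s and contact force between pin and the fingers below 0.1 N and distance of knob from where it was at the start of the episode below 0.02 m), for 0.2 s.
At the end, for the whole second after the job is handed in: The pin lies at rest in a cradle, lengthwise (within 0.12 rad of the box's x), its middle within 25 mm along, 8 mm across and 6 mm in height of the cradle's site, and the lid has been swung across (knob over 240 mm from its start) and lies flat over that same cradle (within 0.1 rad of flat), still (distance of knob from where it was at the start of the episode above 0.24 m and (((x of pin in the frame of cradle_left between -0.025 and 0.025 m and y of pin in the frame of cradle_left between -0.008 and 0.008 m and z of pin in the frame of cradle_left between -0.006 and 0.006 m and angle between the x axis of pin and the x axis of pinbox, either way round below 0.12 rad) and value of joint lid above 1.47 rad) or ((x of pin in the frame of cradle_right between -0.025 and 0.025 m and y of pin in the frame of cradle_right between -0.008 and 0.008 m and z of pin in the frame of cradle_right between -0.006 and 0.006 m and angle between the x axis of pin and the x axis of pinbox, either way round below 0.12 rad) and value of joint lid below -1.47 rad)) and linear speed of pin below 0.03 m/s and contact force between pin and the fingers below 0.1 N and velocity of joint lid between -0.1 and 0.1 rad/s); the robot touches nothing.
It fails at once if The pin is dropped or rolls off: it moves faster than 0.6 m/s while not held by the fingers (contact force between pin and the fingers below 0.05 N and linear speed of pin above 0.6 m/s).
It fails at once if The lid falls: it swings faster than 5 rad/s (velocity of joint lid above 5 rad/s or velocity of joint lid below -5 rad/s).
It fails at once if Another thing on the table is moved by more than 40 mm (distance of tape from where it was at the start of the episode above 0.04 m or distance of stamp from where it was at the start of the episode above 0.04 m or distance of paintjar from where it was at the start of the episode above 0.04 m or distance of mug from where it was at the start of the episode above 0.04 m or distance of spatula from where it was at the start of the episode above 0.04 m or distance of gluebottle from where it was at the start of the episode above 0.04 m or distance of cutter from where it was at the start of the episode above 0.04 m).
It also fails if it takes over 69 s, if anything falls off the work surface, if the arm or the gripper's body presses on something with over 40 N, if the wrist force passes 120 N, or if a joint passes its speed limit or range.

## Robot

A 6-joint arm with a two-finger parallel gripper is mounted at the origin on the work surface. World frame = base frame: x ahead of the robot, y to its left, z up, the work surface at z = 0. Lengths are in m, angles in rad, forces in N, time in s.
With the tool pointing down it reaches from about 0.35 to 0.775 m from the base axis. Payload 5.5 kg.
Tool frame: the origin (TCP) lies between the finger pads; the fingertips stand 11 mm ahead of it and the grasp point (between the pads) lies 8 mm behind it (tips_ahead is the distance from the TCP to the fingertips, in m); z points along the fingers, y is the line along which they close (so a half turn about z gives the same grasp; the last joint's range is limited). The gripper opens to 85 mm and grips with 20 to 120 N. Pads are 22 mm wide; open, the fingers measure 114 mm over their backs; the gripper's body (76 mm by 85 mm) begins 54 mm behind the grasp point. The pads swing forward as they close: fully open they stand 13 mm farther back than shut.
Start: joints at [1.082, 0.313, 0.046, 1.304, 0, 1.431], TCP at [0.197, 0.54, 0.242] pointing down, gripper open.
Joint ranges: [-2.76, 2.76], [-0.86, 1.69], [-1.03, 1.26], [-2.2, 2.34], [-1.47, 1.5], [-3.14, 3.14]. Speed limits (rad/s): [2.57, 2.57, 3.14, 3.14, 3.14, 3.14].

## Interface

Orientations are given as a unit quaternion [w, x, y, z].
In Python, from workcell import * gives the robot as it stands. The module is installed in compiled form; this text tells all that it offers.
- The arm moves only by the tool jog_arm, never from a script. Its argument "moves" is a list of rows, each an object with "fingers": the closure, from 0 (fully open) to 1 (shut); "slide": the shift along the tool's x, y, z in mm, a list of three; "angular": the turn, a rotation vector about the tool's x, y, z in degrees, a list of three. A call has 1 to 10 rows; each row is the pose to reach, as a shift and turn from the pose commanded when the call began, along the tool's axes at that moment; what a row does not reach only later rows make up. A row lasts 1/12 s, in which the tool goes at most 41.7 mm and 7.16 degrees, less where a joint would pass 70% of its speed; a pose out of reach is approached as far as the arm can. A call with a gripper value outside its range is refused whole. The fingers move at their own pace and stop on an object; "squeeze" is the grip in N (left out, the last holds). Time passes only in rows, so rows that repeat a pose let the fingers close. It gives the time, the measured TCP pose, the force, the opening and the grip force at its end, in the units of the state.
- get_state(): the state, without advancing time (a new reading comes with each control period).
- read_camera(name): name is "side" or "top"; returns a dict with "color" (480x640x3 uint8, red, green, blue), "fovy" (degrees; the focal length in pixels is half the picture's height over the tangent of half this angle, whatever the lens; pixels are square), "cx", "cy" (the principal point, pixels), "D" ([k1, k2, p1, p2, k3] as OpenCV has them; the pictures are not rectified), "world_from_camera" (4x4, takes a point from camera to world coordinates). Camera axes: x right, y down, z forward; pixel columns grow to the right and rows downward; lengths in m; the calibration is good to about 2 mm. A picture is of the moment at which its call begins. There is no depth.
- hand_in(): hands the job in; it is judged then, once.
Trained networks look in a picture, given as the dict that the camera call returned (one of the last four; its "shot" number tells which), for a name from the list of things; names that differ only in an ending like _2 or _b are one class to them, and where a whole thing is asked for, a point or a joint stands for the part that bears it (a point fixed in the world has none). Each returns a list of dicts, best first, with "p" (0 to 1); they miss things now and then, are a little off and sometimes report something else, mostly with a low value. They report only what shows in the picture. A call takes as long as a camera call. They do not tell look-alikes from the thing itself.
- look_for(target, picture): "point" ([column, row] in pixels, amid what is visible of it).
- tip_of(target, picture): "point" ([column, row] in pixels: a listed point, or the origin of a listed thing).
The state is a dict: "clock": time; "joint_pos": joint angles; "qvel": joint speeds; "tau": joint torques, N m; "tcp_pos": TCP position; "orientation": TCP orientation; "wrist_force": force on the tool from outside, world axes, zero at the start; "ft_torque": the same for the moment, N m; "finger_gap": finger opening in m; "grip_force": force on a finger pad.
Only numpy, scipy, OpenCV 4.12 (cv2) and the standard library are available. Lean on these libraries where they do the work, as an engineer would, in place of code of your own. Each camera call takes 0.05 s, during which the arm holds its last target. There are 200 camera calls.

## Working session

There is one attempt and no reset: what is moved stays moved. The work goes in short steps, Python scripts to look and compute and a tool call to move; the robot and the scene stay as the last step left them, time stands still between calls to the robot, and variables do not carry over. Pictures are saved under pics/ and viewed, at most 10 in all, crops included, and the job is handed in when it is done.

Besides the shell and the picture viewer there is one more tool, called after "Emit:" as name([rows], argument=value, ...), one row to a line, values as JSON. jog_arm: Moves the arm, as the interface text tells. Its arguments: {"type":"object","properties":{"moves":{"type":"array","items":{"type":"object","properties":{"fingers":{"type":"number"},"slide":{"type":"array","items":{"type":"number"}},"angular":{"type":"array","items":{"type":"number"}}}}},"squeeze":{"type":"number"}},"required":["moves"]}

```bash
mkdir -p pics; cat > h.py <<'E'
from workcell import *
import numpy as np, cv2
from scipy.spatial.transform import Rotation as R
def K(p):
    f=p["color"].shape[0]/2/np.tan(np.radians(p["fovy"])/2)
    return np.array([[f,0,p["cx"]],[0,f,p["cy"]],[0,0,1.]])
def ray(p,px):
    u=cv2.undistortPoints(np.array([[px]],float),K(p),np.array(p["D"],float))[0,0]
    T=np.array(p["world_from_camera"]); return T[:3,3],T[:3,:3]@np.array([u[0],u[1],1.])
def onz(p,px,z):
    o,d=ray(p,px); return o+d*(z-o[2])/d[2]
def proj(p,X):
    T=np.linalg.inv(np.array(p["world_from_camera"]))
    return cv2.projectPoints(np.atleast_2d(X).astype(float),cv2.Rodrigues(T[:3,:3])[0],T[:3,3],K(p),np.array(p["D"],float))[0][:,0]
def tri(r):
    A=np.zeros((3,3));b=np.zeros(3)
    for o,d in r:
        d=d/np.linalg.norm(d);M=np.eye(3)-np.outer(d,d);A+=M;b+=M@o
    return np.linalg.solve(A,b)
def tool(delta):  # world shift -> tool mm
    s=get_state();return R.from_quat(np.roll(s["orientation"],-1)).inv().apply(delta)*1000
def save(n,im): cv2.imwrite(f"pics/{n}.png",cv2.cvtColor(np.ascontiguousarray(im),cv2.COLOR_RGB2BGR))
E
python3 - <<'E'
from h import *
np.set_printoptions(precision=3,suppress=True)
P={n:read_camera(n) for n in("side","top")}
for n,p in P.items():
    save(n,p["color"]);print(n,np.array(p["world_from_camera"])[:3,3],p["D"])
    for t in("pin","pinbox","cradle_left","cradle_right","hinge","knob"):
        print(t,[(np.round(d["point"]),round(d["p"],2),onz(p,d["point"],dict(pin=.022,pinbox=0,cradle_left=.031,cradle_right=.031,hinge=.06,knob=.06)[t])[:2]) for d in tip_of(t,p)[:4]])
s=get_state();print(s["orientation"],s["tcp_pos"])
E
```

```text
side [ 0.496 -1.167  1.075] [-0.028  0.     0.     0.     0.   ]
pin [(array([227., 189.]), 0.97, array([0.262, 0.244])), (array([292., 354.]), 0.92, array([ 0.469, -0.385])), (array([295., 293.]), 0.87, array([ 0.475, -0.196])), (array([362., 426.]), 0.65, array([ 0.616, -0.567]))]
pinbox [(array([312., 208.]), 0.67, array([0.524, 0.176]))]
cradle_left [(array([309., 185.]), 0.97, array([0.518, 0.253]))]
cradle_right [(array([316., 212.]), 0.64, array([0.536, 0.116])), (array([214., 336.]), 0.51, array([ 0.289, -0.337]))]
hinge [(array([270., 427.]), 0.39, array([ 0.429, -0.588]))]
knob [(array([318., 220.]), 0.7, array([0.539, 0.045]))]
top [ 0.372 -0.144  1.562] [0.034 0.    0.    0.    0.   ]
pin [(array([344., 260.]), 0.96, array([ 0.476, -0.204])), (array([169., 340.]), 0.9, array([0.262, 0.249])), (array([482., 205.]), 0.86, array([ 0.626, -0.571])), (array([414., 260.]), 0.7, array([ 0.476, -0.388]))]
pinbox [(array([200., 241.]), 0.64, array([0.523, 0.182]))]
cradle_left [(array([172., 244.]), 0.93, array([0.513, 0.249])), (array([228., 236.]), 0.31, array([0.533, 0.104]))]
cradle_right [(array([228., 237.]), 0.75, array([0.531, 0.102])), (array([295., 148.]), 0.22, array([ 0.774, -0.069]))]
hinge [(array([198., 237.]), 0.73, array([0.528, 0.176]))]
knob [(array([251., 232.]), 0.97, array([0.544, 0.039]))]
[0.    0.174 0.985 0.   ] [0.197 0.54  0.242]
```

View pics/top.png

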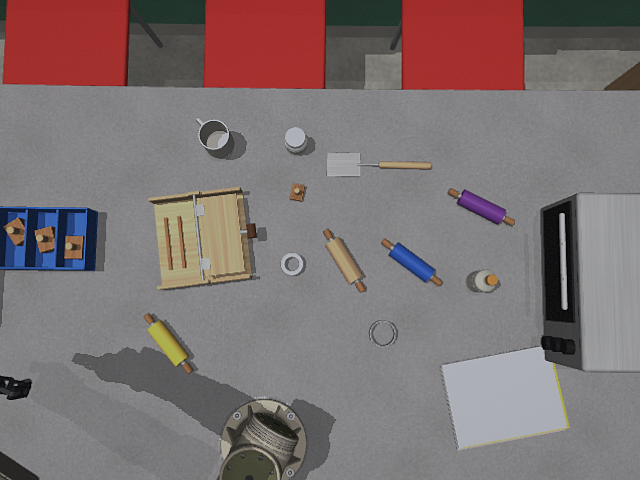

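View pics/side.png

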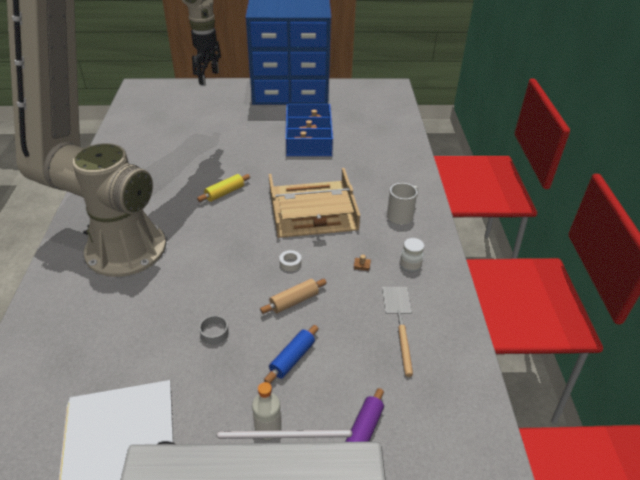

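Top view: the four pin shapes are pale wood (344,260), blue (412,262), purple (482,206) and yellow (168,342). The pale one fits the description, since the other three have excluded colours. The lid lies over the right cradle with its knob at (251,232). The left cradle stands open, with its rails at about (175,243).

```bash
python3 - <<'E'
from h import *
np.set_printoptions(precision=4,suppress=True)
t=read_camera("top");s=read_camera("side")
im=t["color"]
save("crop",np.hstack([cv2.resize(im[180:300,140:262],(400,393)),cv2.resize(im[205:305,300:400],(393,393))]))
def seg(p,x0,x1,y0,y1,z):
    hsv=cv2.cvtColor(p["color"],cv2.COLOR_RGB2HSV)[y0:y1,x0:x1]
    m=(hsv[...,1]>60).astype(np.uint8)
    n,l,st,c=cv2.connectedComponentsWithStats(m);k=1+np.argmax(st[1:,4])
    ys,xs=np.where(l==k)
    W=np.array([onz(p,(x+x0,y+y0),z)[:2] for x,y in zip(xs,ys)])
    r=cv2.minAreaRect(W.astype(np.float32)*1000);w,V=np.linalg.eigh(np.cov(W.T));a=V[:,1]
    print(len(W),"mean",W.mean(0),"rect",r,"axis deg",np.degrees(np.arctan2(a[1],a[0])))
seg(t,312,375,220,300,.028); seg(s,255,332,270,320,.028)
for n,z in (("pin",.022),("cradle_left",.031),("knob",.06),("tape",.0),("stamp",0),("paintjar",0),("mug",0)):
    a=tip_of(n,t);b=tip_of(n,s)
    if n=="pin": a=[d for d in a if abs(d["point"][0]-344)<15];b=[d for d in b if abs(d["point"][0]-295)<12 and abs(d["point"][1]-293)<12]
    if a and b: print(n,tri([ray(t,a[0]["point"]),ray(s,b[0]["point"])]),onz(t,a[0]["point"],z),onz(s,b[0]["point"],z))
E
```

```text
735 mean [ 0.4752 -0.2027] rect ((475.4849548339844, -202.544189453125), (121.62968444824219, 42.27130126953125), 32.13992691040039) axis deg -148.04369862170316
949 mean [ 0.4726 -0.2082] rect ((472.5849914550781, -207.21168518066406), (190.04856872558594, 54.86220169067383), 33.28703689575195) axis deg -146.3398401967534
pin [ 0.4725 -0.2026  0.0251] [ 0.475  -0.2025  0.022 ] [ 0.4701 -0.2001  0.022 ]
cradle_left [0.5237 0.247  0.0374] [0.5306 0.2493 0.031 ] [0.5178 0.2542 0.031 ]
knob [0.5459 0.0379 0.0614] [0.55   0.0384 0.06  ] [0.5421 0.0387 0.06  ]
tape [ 0.4571 -0.0667  0.007 ] [ 0.4666 -0.0653  0.    ] [ 0.4477 -0.0611  0.    ]
stamp [ 0.6626 -0.068  -0.0135] [ 0.6592 -0.0687  0.    ] [ 0.6614 -0.0815  0.    ]
paintjar [ 0.7921 -0.0689 -0.0103] [ 0.7907 -0.0694  0.    ] [ 0.7879 -0.0797  0.    ]
mug [ 0.787   0.1478 -0.0005] [0.7903 0.1478 0.    ] [0.7834 0.1461 0.    ]
```

View pics/crop.png

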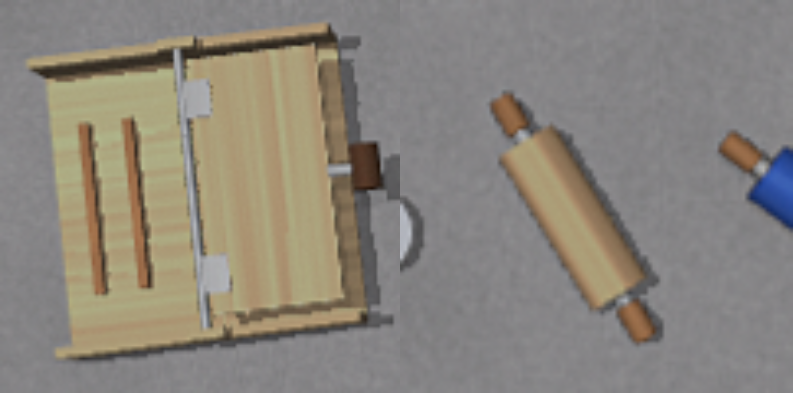

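The crop confirms the pale wooden pin (right panel, plain barrel and brown handles). In the left panel the two rails are open and the knob sits at the right edge. Next I measure the rails and the knob, and work out the move to above the pin.

```bash
python3 - <<'E'
from h import *
np.set_printoptions(precision=4,suppress=True)
t=read_camera("top")
hsv=cv2.cvtColor(t["color"],cv2.COLOR_RGB2HSV)
sub=hsv[210:275,160:190]
m=((sub[...,2]<190)&(sub[...,1]>110)).astype(np.uint8)
n,l,st,c=cv2.connectedComponentsWithStats(m)
C=[]
for k in range(1,n):
    if st[k,4]>60:
        ys,xs=np.where(l==k);W=np.array([onz(t,(x+160,y+210),.014)[:2] for x,y in zip(xs,ys)])
        w,V=np.linalg.eigh(np.cov(W.T));a=V[:,1];a=a*np.sign(a[0]);C.append(W.mean(0))
        print("rail",st[k],W.mean(0),"deg",np.degrees(np.arctan2(a[1],a[0])),"len",np.ptp(W@a))
print(np.mean(C,0))
sub=hsv[215:250,240:262]
m=((sub[...,2]<110)&(sub[...,1]>90)).astype(np.uint8)
n,l,st,c=cv2.connectedComponentsWithStats(m);k=1+np.argmax(st[1:,4])
print("knob",st[k],onz(t,c[k]+[240,215],.068))
print("to pin", tool(np.array([.4745,-.2027,.12])-get_state()["tcp_pos"]))
E
```

```text
rail [ 17   6   9  52 164] [0.5189 0.2301] deg 7.6927857360845815 len 0.13819139754739962
rail [  4   8   8  52 159] [0.5142 0.2657] deg 7.88988266478238 len 0.13811424109994647
[0.5166 0.2479]
knob [  6   9  10  15 121] [0.5454 0.0388 0.068 ]
to pin [-515.2132 -603.344   122.2594]
```

Emit:
jog_arm([
  {"fingers": 0, "slide": [-515, -603, 100], "angular": [0, 0, -52]},
  {"fingers": 0, "slide": [-515, -603, 100], "angular": [0, 0, -52]},
  {"fingers": 0, "slide": [-515, -603, 100], "angular": [0, 0, -52]},
  {"fingers": 0, "slide": [-515, -603, 100], "angular": [0, 0, -52]},
  {"fingers": 0, "slide": [-515, -603, 100], "angular": [0, 0, -52]},
  {"fingers": 0, "slide": [-515, -603, 100], "angular": [0, 0, -52]},
  {"fingers": 0, "slide": [-515, -603, 100], "angular": [0, 0, -52]},
  {"fingers": 0, "slide": [-515, -603, 100], "angular": [0, 0, -52]},
  {"fingers": 0, "slide": [-515, -603, 100], "angular": [0, 0, -52]},
  {"fingers": 0, "slide": [-515, -603, 100], "angular": [0, 0, -52]},
])

```text
clock: 2.38
tcp_pos: [0.3317, 0.1816, 0.1945]
orientation: [0.001, -0.277, 0.961, 0.0]
wrist_force: [1.2, 0.9, -0.3]
finger_gap: 0.0852
grip_force: 0.0
```

```bash
python3 - <<'E'
from h import *
s=get_state();print(s["clock"],s["tcp_pos"],s["qvel"],tool(np.array([.4745,-.2027,.142])-s["tcp_pos"]),R.from_quat(np.roll(s["orientation"],-1)).as_matrix().round(3))
E
```

```text
2.3833 [0.33173822 0.18157401 0.19452562] [-1.34105493 -0.14571963 -0.29589474 -0.16517453 -0.00151589 -1.29186839] [  83.60130042 -401.32101488   52.52281599] [[-0.847 -0.532  0.001]
 [-0.532  0.847  0.001]
 [-0.001 -0.    -1.   ]]
```

Emit:
jog_arm([
  {"fingers": 0, "slide": [80, -390, 50]},
  {"fingers": 0, "slide": [80, -390, 50]},
  {"fingers": 0, "slide": [80, -390, 50]},
  {"fingers": 0, "slide": [80, -390, 50]},
  {"fingers": 0, "slide": [80, -390, 50]},
  {"fingers": 0, "slide": [80, -390, 50]},
  {"fingers": 0, "slide": [80, -390, 50]},
  {"fingers": 0, "slide": [80, -390, 50]},
  {"fingers": 0, "slide": [80, -390, 50]},
  {"fingers": 0, "slide": [80, -390, 50]},
])

```text
schema error: expected keys fingers, slide, angular
```

Emit:
jog_arm([
  {"fingers": 0, "slide": [0, 0, 0]},
  {"fingers": 0, "slide": [0, 0, 0]},
])

```text
schema error: expected keys fingers, slide, angular
```

```bash
python3 - <<'E'
from h import *
np.set_printoptions(precision=4,suppress=True)
s=get_state();print(s["clock"],s["tcp_pos"],s["qvel"],tool(np.array([.4745,-.2027,.018])-s["tcp_pos"]),R.from_quat(np.roll(s["orientation"],-1)).as_matrix())
p=read_camera("side");q=proj(p,[[.4745,-.2027,.022]])[0]
im=p["color"].copy()
for d in(-.095,-.06,.06,.095):
  a=proj(p,[[.4745+d*np.cos(.5585),-.2027+d*np.sin(.5585),.022]])[0];cv2.circle(im,tuple(int(v) for v in a.round()),1,(255,0,0),-1)
save("above",cv2.resize(im[200:350,200:400],(800,600)))
E
```

```text
2.3833 [0.3317 0.1816 0.1945] [-1.3411 -0.1457 -0.2959 -0.1652 -0.0015 -1.2919] [  83.7838 -401.2839  176.5227] [[-0.8468 -0.5319  0.0014]
 [-0.5319  0.8468  0.0005]
 [-0.0015 -0.0003 -1.    ]]
```

View pics/above.png

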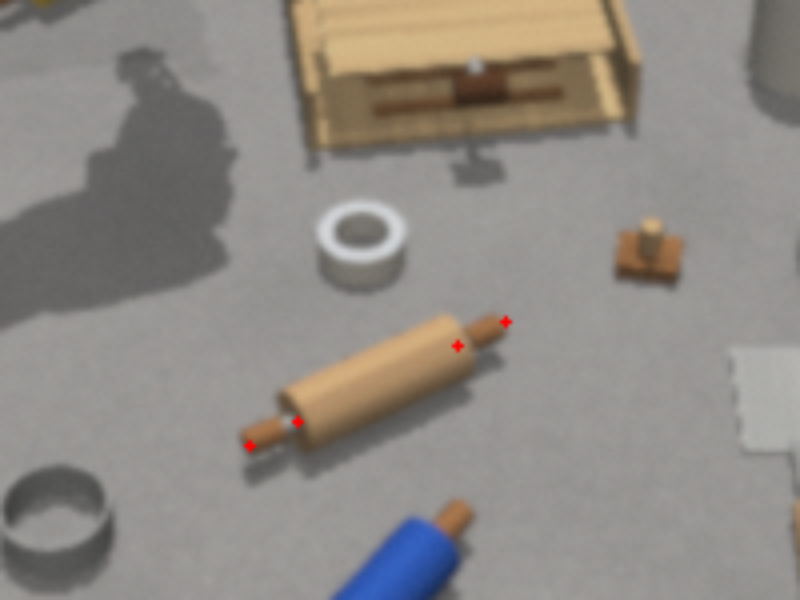

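The projected pin axis (red marks, barrel spanning about (298,420) to (458,345) in the crop) lies on the pale pin to within about 3 mm. The moves were refused because "angular" was missing, so I repeat them.

Emit:
jog_arm([
  {"fingers": 0, "slide": [80, -390, 50], "angular": [0, 0, 0]},
  {"fingers": 0, "slide": [80, -390, 50], "angular": [0, 0, 0]},
  {"fingers": 0, "slide": [80, -390, 50], "angular": [0, 0, 0]},
  {"fingers": 0, "slide": [80, -390, 50], "angular": [0, 0, 0]},
  {"fingers": 0, "slide": [80, -390, 50], "angular": [0, 0, 0]},
  {"fingers": 0, "slide": [80, -390, 50], "angular": [0, 0, 0]},
  {"fingers": 0, "slide": [80, -390, 50], "angular": [0, 0, 0]},
  {"fingers": 0, "slide": [80, -390, 50], "angular": [0, 0, 0]},
  {"fingers": 0, "slide": [80, -390, 50], "angular": [0, 0, 0]},
  {"fingers": 0, "slide": [80, -390, 50], "angular": [0, 0, 0]},
])

```text
clock: 3.27
tcp_pos: [0.4716, -0.1941, 0.144]
orientation: [0.0, -0.275, 0.962, -0.001]
wrist_force: [1.7, -0.0, 0.5]
finger_gap: 0.0854
grip_force: 0.0
```

Emit:
jog_arm([
  {"fingers": 0, "slide": [0, 0, 0], "angular": [0, 0, 0]},
  {"fingers": 0, "slide": [0, 0, 0], "angular": [0, 0, 0]},
  {"fingers": 0, "slide": [0, 0, 0], "angular": [0, 0, 0]},
])

```text
clock: 3.52
tcp_pos: [0.4698, -0.1895, 0.1441]
orientation: [-0.0, -0.276, 0.961, 0.001]
wrist_force: [-0.4, 0.1, -0.6]
finger_gap: 0.0855
grip_force: 0.0
```

```bash
python3 - <<'E'
from h import *
np.set_printoptions(precision=4,suppress=True)
s=get_state();print(s["clock"],s["tcp_pos"],s["qvel"],tool(np.array([.474,-.2027,.018])-s["tcp_pos"]),R.from_quat(np.roll(s["orientation"],-1)).as_matrix())
E
```

```text
3.5167 [ 0.4698 -0.1895  0.1441] [ 0.0214 -0.0218 -0.014  -0.0011 -0.0012 -0.0013] [  3.3667 -13.6576 126.0544] [[-0.8481 -0.5299 -0.0011]
 [-0.5299  0.8481  0.0011]
 [ 0.0004  0.0015 -1.    ]]
```

Emit:
jog_arm([
  {"fingers": 0, "slide": [3, -14, 20], "angular": [0, 0, 0]},
  {"fingers": 0, "slide": [3, -14, 50], "angular": [0, 0, 0]},
  {"fingers": 0, "slide": [3, -14, 80], "angular": [0, 0, 0]},
  {"fingers": 0, "slide": [3, -14, 105], "angular": [0, 0, 0]},
  {"fingers": 0, "slide": [3, -14, 120], "angular": [0, 0, 0]},
  {"fingers": 0, "slide": [3, -14, 126], "angular": [0, 0, 0]},
  {"fingers": 0, "slide": [3, -14, 126], "angular": [0, 0, 0]},
  {"fingers": 0, "slide": [3, -14, 126], "angular": [0, 0, 0]},
])

```text
clock: 4.18
tcp_pos: [0.4756, -0.2028, 0.0191]
orientation: [0.0, -0.276, 0.961, -0.0]
wrist_force: [-0.3, -0.7, -0.3]
finger_gap: 0.0855
grip_force: 0.0
```

Emit:
jog_arm([
  {"fingers": 0.3, "slide": [0, 0, 0], "angular": [0, 0, 0]},
  {"fingers": 0.4, "slide": [0, 0, 0], "angular": [0, 0, 0]},
  {"fingers": 0.5, "slide": [0, 0, 0], "angular": [0, 0, 0]},
  {"fingers": 0.7, "slide": [0, 0, 0], "angular": [0, 0, 0]},
  {"fingers": 0.7, "slide": [0, 0, 0], "angular": [0, 0, 0]},
  {"fingers": 0.7, "slide": [0, 0, 0], "angular": [0, 0, 0]},
  {"fingers": 0.7, "slide": [0, 0, 0], "angular": [0, 0, 0]},
  {"fingers": 0.7, "slide": [0, 0, 0], "angular": [0, 0, 0]},
], squeeze=40)

```text
clock: 4.85
tcp_pos: [0.4759, -0.2038, 0.0195]
orientation: [0.001, -0.276, 0.961, -0.0]
wrist_force: [-1.0, 0.8, 6.5]
finger_gap: 0.0428
grip_force: 39.9
```

Emit:
jog_arm([
  {"fingers": 0.7, "slide": [0, 0, -15], "angular": [0, 0, 0]},
  {"fingers": 0.7, "slide": [0, 0, -40], "angular": [0, 0, 0]},
  {"fingers": 0.7, "slide": [0, 0, -70], "angular": [0, 0, 0]},
  {"fingers": 0.7, "slide": [0, 0, -100], "angular": [0, 0, 0]},
  {"fingers": 0.7, "slide": [0, 0, -120], "angular": [0, 0, 0]},
  {"fingers": 0.7, "slide": [0, 0, -130], "angular": [0, 0, 0]},
  {"fingers": 0.7, "slide": [0, 0, -130], "angular": [0, 0, 0]},
])

```text
clock: 5.43
tcp_pos: [0.4765, -0.2044, 0.1507]
orientation: [0.002, -0.276, 0.961, -0.002]
wrist_force: [1.2, 0.4, -2.1]
finger_gap: 0.0425
grip_force: 41.9
```

```bash
python3 - <<'E'
from h import *
np.set_printoptions(precision=4,suppress=True)
s=get_state();print(s["clock"],s["tcp_pos"],s["finger_gap"],s["grip_force"],tool(np.array([.5166,.2479,.15])-s["tcp_pos"]),s["wrist_force"])
p=read_camera("side");print([d["point"] for d in tip_of("pin",p)],proj(p,s["tcp_pos"]+np.array([0,0,.003])))
E
```

```text
5.4333 [ 0.4765 -0.2044  0.1507] 0.04253161909073816 41.91013813018799 [-273.7192  362.2805   -0.2015] [ 1.1605  0.4446 -2.0993]
[[226.3, 187.6], [362.3, 423.1], [290.8, 258.2], [292.9, 353.8], [214.3, 333.6]] [[294.557 257.885]]
```

Emit:
jog_arm([
  {"fingers": 0.7, "slide": [-8, 10, 0], "angular": [0, 0, 2]},
  {"fingers": 0.7, "slide": [-24, 32, 0], "angular": [0, 0, 5]},
  {"fingers": 0.7, "slide": [-46, 61, 0], "angular": [0, 0, 8]},
  {"fingers": 0.7, "slide": [-70, 93, 0], "angular": [0, 0, 11]},
  {"fingers": 0.7, "slide": [-94, 124, 0], "angular": [0, 0, 14]},
  {"fingers": 0.7, "slide": [-118, 156, 0], "angular": [0, 0, 17]},
  {"fingers": 0.7, "slide": [-142, 188, 0], "angular": [0, 0, 20]},
  {"fingers": 0.7, "slide": [-166, 220, 0], "angular": [0, 0, 22]},
  {"fingers": 0.7, "slide": [-185, 245, 0], "angular": [0, 0, 24]},
  {"fingers": 0.7, "slide": [-200, 265, 0], "angular": [0, 0, 24]},
])

```text
clock: 6.37
tcp_pos: [0.5026, 0.1298, 0.146]
orientation: [-0.002, -0.07, 0.998, 0.0]
wrist_force: [0.4, -0.3, -2.7]
finger_gap: 0.0427
grip_force: 41.9
```

```bash
python3 - <<'E'
from h import *
np.set_printoptions(precision=4,suppress=True)
s=get_state();print(s["clock"],s["tcp_pos"],s["finger_gap"],s["grip_force"],tool(np.array([.5166,.2479,.15])-s["tcp_pos"]),s["wrist_force"])
M=R.from_quat(np.roll(s["orientation"],-1)).as_matrix();print(M,np.degrees(np.arctan2(M[1,1],M[0,1])))
E
```

```text
6.3667 [0.5026 0.1298 0.146 ] 0.04274810391959927 41.88067674636841 [-30.332  115.0306  -4.0839] [ 0.3847 -0.2814 -2.651 ]
[[-0.9902 -0.1399 -0.0039]
 [-0.1399  0.9902  0.0002]
 [ 0.0039  0.0007 -1.    ]] 98.0430803076389
```

Emit:
jog_arm([
  {"fingers": 0.7, "slide": [-6, 24, 0], "angular": [0, 0, 0]},
  {"fingers": 0.7, "slide": [-13, 50, 0], "angular": [0, 0, 0]},
  {"fingers": 0.7, "slide": [-20, 75, 0], "angular": [0, 0, 0]},
  {"fingers": 0.7, "slide": [-25, 94, 0], "angular": [0, 0, 0]},
  {"fingers": 0.7, "slide": [-28, 103, 0], "angular": [0, 0, 0]},
  {"fingers": 0.7, "slide": [-28, 103, 0], "angular": [0, 0, 0]},
  {"fingers": 0.7, "slide": [-28, 103, 0], "angular": [0, 0, 0]},
  {"fingers": 0.7, "slide": [-28, 103, 0], "angular": [0, 0, 0]},
])

```text
clock: 7.03
tcp_pos: [0.5171, 0.2319, 0.1474]
orientation: [-0.001, -0.069, 0.998, -0.0]
wrist_force: [-0.5, -0.5, -2.3]
finger_gap: 0.0425
grip_force: 41.9
```

```bash
python3 - <<'E'
from h import *
np.set_printoptions(precision=4,suppress=True)
s=get_state();print(s["clock"],s["tcp_pos"],s["grip_force"],tool(np.array([.5166,.2479,.0285])-s["tcp_pos"]),s["wrist_force"])
M=R.from_quat(np.roll(s["orientation"],-1)).as_matrix();print(np.degrees(np.arctan2(M[1,1],M[0,1])))
t=read_camera("top");p=read_camera("side")
save("over",np.hstack([cv2.resize(t["color"][175:325,110:260],(400,400)),cv2.resize(p["color"][130:250,240:360],(400,400))]))
E
```

```text
7.0333 [0.5171 0.2319 0.1474] 41.86323702335358 [ -2.0054  16.004  118.8988] [-0.4979 -0.482  -2.2969]
97.96568003494127
```

View pics/over.png

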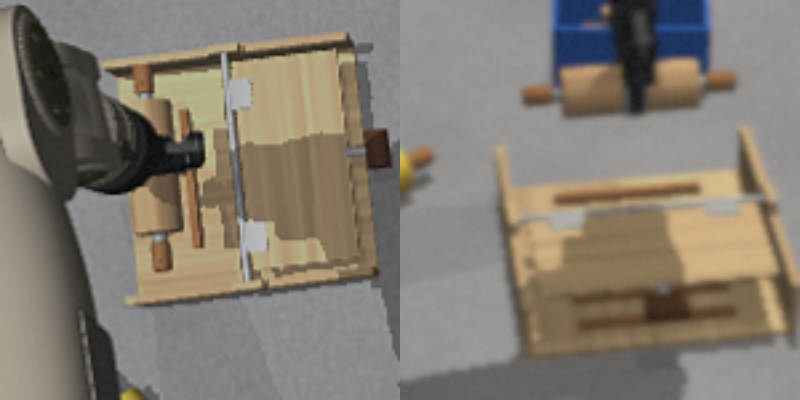

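The pin hangs level and lengthwise over the open left cradle, with pin ends at about (525,95) and (735,80) in the right half of the view. It is 16 mm short in y. I correct that and lower it.

Emit:
jog_arm([
  {"fingers": 0.7, "slide": [-2, 8, 5], "angular": [0, 0, 0]},
  {"fingers": 0.7, "slide": [-2, 16, 15], "angular": [0, 0, 0]},
  {"fingers": 0.7, "slide": [-2, 16, 30], "angular": [0, 0, 0]},
  {"fingers": 0.7, "slide": [-2, 16, 45], "angular": [0, 0, 0]},
  {"fingers": 0.7, "slide": [-2, 16, 60], "angular": [0, 0, 0]},
  {"fingers": 0.7, "slide": [-2, 16, 70], "angular": [0, 0, 0]},
  {"fingers": 0.7, "slide": [-2, 16, 70], "angular": [0, 0, 0]},
  {"fingers": 0.7, "slide": [-2, 16, 70], "angular": [0, 0, 0]},
  {"fingers": 0.7, "slide": [-2, 16, 70], "angular": [0, 0, 0]},
])

```text
clock: 7.88
tcp_pos: [0.5179, 0.2495, 0.0789]
orientation: [0.0, -0.07, 0.998, 0.0]
wrist_force: [0.2, -0.7, -2.3]
finger_gap: 0.0426
grip_force: 41.9
```

```bash
python3 - <<'E'
from h import *
np.set_printoptions(precision=4,suppress=True)
s=get_state();print(s["clock"],s["tcp_pos"],s["grip_force"],tool(np.array([.5166,.2479,.0285])-s["tcp_pos"]),s["wrist_force"])
t=read_camera("top");p=read_camera("side")
a=[d for d in tip_of("pin",t) if np.linalg.norm(np.array(d["point"])-proj(t,s["tcp_pos"])[0])<25]
b=[d for d in tip_of("pin",p) if np.linalg.norm(np.array(d["point"])-proj(p,s["tcp_pos"])[0])<25]
if a: print(onz(t,a[0]["point"],s["tcp_pos"][2]+.003))
if b: print(onz(p,b[0]["point"],s["tcp_pos"][2]+.003))
E
```

```text
7.8833 [0.5179 0.2495 0.0789] 41.93492531776428 [ 1.5154 -1.4394 50.376 ] [ 0.2404 -0.7417 -2.3363]
[0.523  0.2394 0.0819]
[0.5136 0.2527 0.0819]
```

Emit:
jog_arm([
  {"fingers": 0.7, "slide": [1, -1, 10], "angular": [0, 0, 0]},
  {"fingers": 0.7, "slide": [1, -1.5, 20], "angular": [0, 0, 0]},
  {"fingers": 0.7, "slide": [1, -1.5, 30], "angular": [0, 0, 0]},
  {"fingers": 0.7, "slide": [1, -1.5, 38], "angular": [0, 0, 0]},
  {"fingers": 0.7, "slide": [1, -1.5, 43], "angular": [0, 0, 0]},
  {"fingers": 0.7, "slide": [1, -1.5, 46], "angular": [0, 0, 0]},
  {"fingers": 0.7, "slide": [1, -1.5, 46], "angular": [0, 0, 0]},
  {"fingers": 0.7, "slide": [1, -1.5, 46], "angular": [0, 0, 0]},
])

```text
clock: 8.75
tcp_pos: [0.5167, 0.2476, 0.0322]
orientation: [-0.0, -0.07, 0.998, 0.0]
wrist_force: [-0.1, 0.2, -2.5]
finger_gap: 0.0431
grip_force: 41.9
```

Emit:
jog_arm([
  {"fingers": 0.7, "slide": [0, 0, 1], "angular": [0, 0, 0]},
  {"fingers": 0.7, "slide": [0, 0, 2], "angular": [0, 0, 0]},
  {"fingers": 0.7, "slide": [0, 0, 2], "angular": [0, 0, 0]},
])

```text
clock: 9.0
tcp_pos: [0.5169, 0.2477, 0.0306]
orientation: [0.0, -0.07, 0.998, 0.0]
wrist_force: [-0.5, 0.1, -3.4]
finger_gap: 0.0428
grip_force: 41.9
```

Emit:
jog_arm([
  {"fingers": 0.7, "slide": [0, 0, 1], "angular": [0, 0, 0]},
  {"fingers": 0.7, "slide": [0, 0, 2], "angular": [0, 0, 0]},
  {"fingers": 0.7, "slide": [0, 0, 2], "angular": [0, 0, 0]},
])

```text
clock: 9.25
tcp_pos: [0.517, 0.2478, 0.0288]
orientation: [0.0, -0.07, 0.998, 0.0]
wrist_force: [-0.8, 0.4, 0.4]
finger_gap: 0.0429
grip_force: 42.2
```

Emit:
jog_arm([
  {"fingers": 0.7, "slide": [0, 0, 1], "angular": [0, 0, 0]},
  {"fingers": 0.7, "slide": [0, 0, 1], "angular": [0, 0, 0]},
])

```text
clock: 9.42
tcp_pos: [0.5171, 0.2481, 0.0285]
orientation: [0.001, -0.07, 0.998, 0.001]
wrist_force: [-2.6, 0.7, 5.6]
finger_gap: 0.0427
grip_force: 42.7
```

The pin touches down at the expected height, with the wrist force rising to +5.6 N. I open slowly and then rise.

Emit:
jog_arm([
  {"fingers": 0.45, "slide": [0, 0, 0], "angular": [0, 0, 0]},
  {"fingers": 0.4, "slide": [0, 0, 0], "angular": [0, 0, 0]},
  {"fingers": 0.35, "slide": [0, 0, 0], "angular": [0, 0, 0]},
  {"fingers": 0.25, "slide": [0, 0, 0], "angular": [0, 0, 0]},
  {"fingers": 0.15, "slide": [0, 0, 0], "angular": [0, 0, 0]},
  {"fingers": 0.1, "slide": [0, 0, 0], "angular": [0, 0, 0]},
  {"fingers": 0.1, "slide": [0, 0, 0], "angular": [0, 0, 0]},
  {"fingers": 0.1, "slide": [0, 0, 0], "angular": [0, 0, 0]},
])

```text
clock: 10.08
tcp_pos: [0.5167, 0.2476, 0.0273]
orientation: [-0.0, -0.07, 0.998, 0.0]
wrist_force: [-0.5, -0.4, -0.3]
finger_gap: 0.0766
grip_force: 0.0
```

Emit:
jog_arm([
  {"fingers": 0.1, "slide": [0, 0, -8], "angular": [0, 0, 0]},
  {"fingers": 0.1, "slide": [0, 0, -25], "angular": [0, 0, 0]},
  {"fingers": 0.1, "slide": [0, 0, -50], "angular": [0, 0, 0]},
  {"fingers": 0.1, "slide": [0, 0, -80], "angular": [0, 0, 0]},
  {"fingers": 0.1, "slide": [0, 0, -110], "angular": [0, 0, 0]},
  {"fingers": 0.1, "slide": [0, 0, -130], "angular": [0, 0, 0]},
  {"fingers": 0.1, "slide": [0, 0, -130], "angular": [0, 0, 0]},
])

```text
clock: 10.67
tcp_pos: [0.5195, 0.2486, 0.1633]
orientation: [0.004, -0.07, 0.998, 0.001]
wrist_force: [1.6, -1.3, 0.4]
finger_gap: 0.0767
grip_force: 0.0
```

```bash
python3 - <<'E'
from h import *
np.set_printoptions(precision=4,suppress=True)
s=get_state();print(s["clock"],s["tcp_pos"],s["finger_gap"],s["wrist_force"])
p=read_camera("side")
print([(d["point"],onz(p,d["point"],.031)) for d in tip_of("pin",p) if abs(d["point"][0]-310)<30 and d["point"][1]<230],proj(p,[.5166,.2479,.031]))
k=[.5454,.0384,.06]
print("knob side net",[onz(p,d["point"],.06) for d in tip_of("knob",p)[:2]])
print("to above knob",tool(np.array([k[0],k[1],.15])-s["tcp_pos"]))
save("laid",cv2.resize(p["color"][130:250,230:390],(800,600)))
E
```

```text
10.6667 [0.5195 0.2486 0.1633] 0.0767391923580334 [ 1.5628 -1.3064  0.3843]
[([308.1, 183.0], array([0.5138, 0.2616, 0.031 ]))] [[309.049  185.6026]]
knob side net [array([0.5427, 0.0522, 0.06  ])]
to above knob [   3.7018 -211.7175   13.2936]
```

View pics/laid.png

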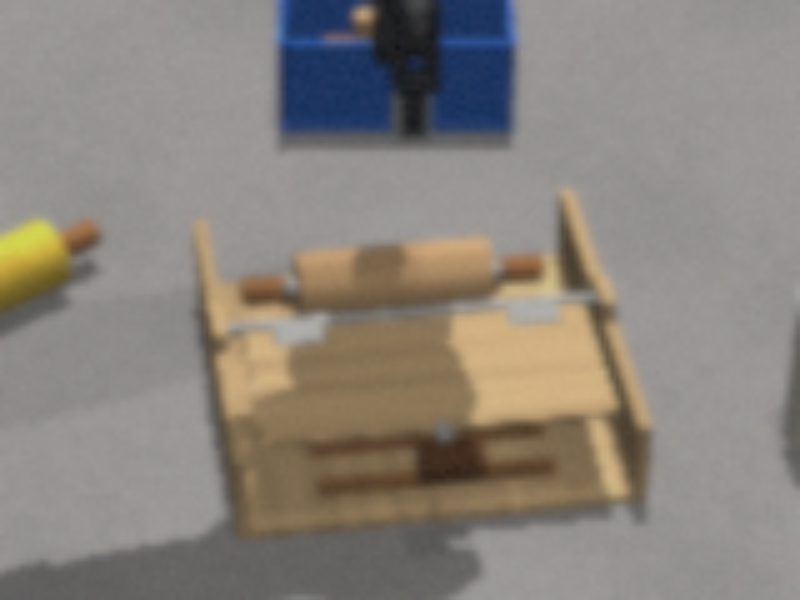

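The pin lies straight across the rails, from (245,290) to (540,265) in the crop, and the lid is still down. Next I go above the knob with a quarter turn.

Emit:
jog_arm([
  {"fingers": 0, "slide": [0, -30, 5], "angular": [0, 0, -7]},
  {"fingers": 0, "slide": [1, -60, 10], "angular": [0, 0, -14]},
  {"fingers": 0, "slide": [2, -90, 13], "angular": [0, 0, -21]},
  {"fingers": 0, "slide": [3, -120, 13], "angular": [0, 0, -28]},
  {"fingers": 0, "slide": [3, -150, 13], "angular": [0, 0, -35]},
  {"fingers": 0, "slide": [4, -175, 13], "angular": [0, 0, -42]},
  {"fingers": 0, "slide": [4, -195, 13], "angular": [0, 0, -49]},
  {"fingers": 0, "slide": [4, -206, 13], "angular": [0, 0, -56]},
  {"fingers": 0, "slide": [4, -212, 13], "angular": [0, 0, -63]},
  {"fingers": 0, "slide": [4, -212, 13], "angular": [0, 0, -70]},
])

```text
clock: 11.65
tcp_pos: [0.5413, 0.0355, 0.1425]
orientation: [-0.001, -0.631, 0.776, 0.001]
wrist_force: [1.0, 0.7, -0.4]
finger_gap: 0.0852
grip_force: 0.0
```

Emit:
jog_arm([
  {"fingers": 0, "slide": [0, 0, 0], "angular": [0, 0, -7]},
  {"fingers": 0, "slide": [0, 0, 0], "angular": [0, 0, -14]},
  {"fingers": 0, "slide": [0, 0, 0], "angular": [0, 0, -20]},
  {"fingers": 0, "slide": [0, 0, 0], "angular": [0, 0, -20]},
  {"fingers": 0, "slide": [0, 0, 0], "angular": [0, 0, -20]},
])

```text
clock: 12.07
tcp_pos: [0.5413, 0.0372, 0.143]
orientation: [0.001, 0.754, -0.657, -0.001]
wrist_force: [0.5, -0.1, -0.3]
finger_gap: 0.0852
grip_force: 0.0
```

```bash
python3 - <<'E'
from h import *
np.set_printoptions(precision=4,suppress=True)
s=get_state();print(s["clock"],s["tcp_pos"],s["joint_pos"],tool(np.array([.5454,.0384,.054])-s["tcp_pos"]))
M=R.from_quat(np.roll(s["orientation"],-1)).as_matrix();print(M,np.degrees(np.arctan2(M[1,1],M[0,1])))
E
```

```text
12.0667 [0.5413 0.0372 0.143 ] [-0.0795  0.3032 -0.2171  1.0532  0.0001 -1.7872] [-0.6111 -4.48   89.0035]
[[ 0.1365 -0.9906 -0.0026]
 [-0.9906 -0.1365  0.0003]
 [-0.0006  0.0026 -1.    ]] -172.1562183730238
```

Emit:
jog_arm([
  {"fingers": 0, "slide": [-1, -4, 15], "angular": [0, 0, 0]},
  {"fingers": 0, "slide": [-1, -4, 35], "angular": [0, 0, 0]},
  {"fingers": 0, "slide": [-1, -4, 55], "angular": [0, 0, 0]},
  {"fingers": 0, "slide": [-1, -4, 72], "angular": [0, 0, 0]},
  {"fingers": 0, "slide": [-1, -4, 83], "angular": [0, 0, 0]},
  {"fingers": 0, "slide": [-1, -4, 88], "angular": [0, 0, 0]},
  {"fingers": 0, "slide": [-1, -4, 88], "angular": [0, 0, 0]},
  {"fingers": 0, "slide": [-1, -4, 88], "angular": [0, 0, 0]},
])

```text
clock: 12.73
tcp_pos: [0.546, 0.0387, 0.0563]
orientation: [0.0, 0.754, -0.656, -0.0]
wrist_force: [1.2, -0.0, 0.8]
finger_gap: 0.0853
grip_force: 0.0
```

```bash
python3 - <<'E'
from h import *
s=get_state();print(s["clock"],s["tcp_pos"],s["wrist_force"])
p=read_camera("side");t=read_camera("top")
save("knob",np.hstack([cv2.resize(p["color"][170:250,270:370],(500,400)),cv2.resize(t["color"][190:270,220:280],(300,400))]))
E
```

```text
12.7333 [0.54595539 0.03868621 0.056272  ] [ 1.23204454 -0.00392563  0.79177218]
```

View pics/knob.png

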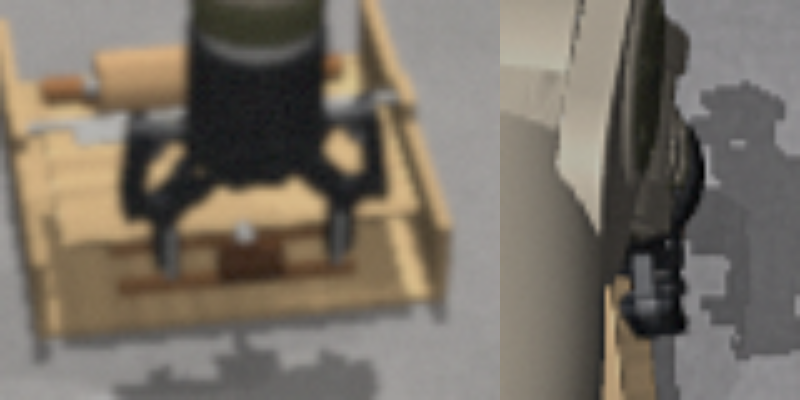

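The fingers, at about (168,250) and (340,240) in the side crop, straddle the knob at (252,255). I close them.

Emit:
jog_arm([
  {"fingers": 0.3, "slide": [0, 0, 0], "angular": [0, 0, 0]},
  {"fingers": 0.45, "slide": [0, 0, 0], "angular": [0, 0, 0]},
  {"fingers": 0.6, "slide": [0, 0, 0], "angular": [0, 0, 0]},
  {"fingers": 0.8, "slide": [0, 0, 0], "angular": [0, 0, 0]},
  {"fingers": 0.8, "slide": [0, 0, 0], "angular": [0, 0, 0]},
  {"fingers": 0.8, "slide": [0, 0, 0], "angular": [0, 0, 0]},
  {"fingers": 0.8, "slide": [0, 0, 0], "angular": [0, 0, 0]},
  {"fingers": 0.8, "slide": [0, 0, 0], "angular": [0, 0, 0]},
  {"fingers": 0.8, "slide": [0, 0, 0], "angular": [0, 0, 0]},
], squeeze=30)

```text
clock: 13.58
tcp_pos: [0.5452, 0.0384, 0.057]
orientation: [0.001, 0.755, -0.656, -0.0]
wrist_force: [-3.9, -1.0, 6.8]
finger_gap: 0.0354
grip_force: 31.7
```

```bash
python3 - <<'E'
from h import *
np.set_printoptions(precision=4,suppress=True)
s=get_state();print(s["tcp_pos"],s["finger_gap"],s["wrist_force"])
M=R.from_quat(np.roll(s["orientation"],-1)).as_matrix();print(M)
by=np.array([-np.sin(np.radians(7.8)),np.cos(np.radians(7.8)),0])
for th in range(0,181,6):
    a=np.radians(th);d=.138*((1-np.cos(a))*by+np.sin(a)*np.array([0,0,1]))
    print(th,np.round(M.T@d*1000,1))
E
```

```text
[0.5452 0.0384 0.057 ] 0.03536507997610627 [-3.8903 -0.9783  6.8414]
[[ 0.1388 -0.9903 -0.0011]
 [-0.9903 -0.1388 -0.0005]
 [ 0.0003  0.0012 -1.    ]]
0 [0. 0. 0.]
6 [ -0.8   0.  -14.4]
12 [ -3.    0.  -28.7]
18 [ -6.7   0.  -42.6]
24 [-11.9   0.  -56.1]
30 [-18.5   0.  -69. ]
36 [-26.3   0.  -81.1]
42 [-35.4  -0.  -92.4]
48 [ -45.6   -0.  -102.6]
54 [ -56.8   -0.  -111.7]
60 [ -69.    -0.1 -119.5]
66 [ -81.8   -0.1 -126.1]
72 [ -95.3   -0.1 -131.3]
78 [-109.3   -0.2 -135. ]
84 [-123.5   -0.2 -137.3]
90 [-138.    -0.3 -138. ]
96 [-152.4   -0.3 -137.3]
102 [-166.6   -0.4 -135. ]
108 [-180.6   -0.4 -131.3]
114 [-194.1   -0.5 -126.1]
120 [-207.    -0.5 -119.6]
126 [-219.1   -0.6 -111.7]
132 [-230.3   -0.6 -102.6]
138 [-240.5   -0.6  -92.4]
144 [-249.6   -0.7  -81.2]
150 [-257.5   -0.7  -69.1]
156 [-264.    -0.8  -56.2]
162 [-269.2   -0.8  -42.7]
168 [-273.    -0.8  -28.8]
174 [-275.2   -0.8  -14.5]
180 [-276.    -0.9   -0.1]
```

Emit:
jog_arm([
  {"fingers": 0.8, "slide": [-0.2, 0, -7], "angular": [0, 0, 0]},
  {"fingers": 0.8, "slide": [-2, 0, -22], "angular": [0, 0, 0]},
  {"fingers": 0.8, "slide": [-5, 0, -36], "angular": [0, 0, 0]},
  {"fingers": 0.8, "slide": [-9, 0, -49], "angular": [0, 0, 0]},
  {"fingers": 0.8, "slide": [-15, 0, -63], "angular": [0, 0, 0]},
  {"fingers": 0.8, "slide": [-22.5, 0, -75.5], "angular": [0, 0, 0]},
  {"fingers": 0.8, "slide": [-31, 0, -87], "angular": [0, 0, 0]},
  {"fingers": 0.8, "slide": [-35.4, 0, -92.4], "angular": [0, 0, 0]},
  {"fingers": 0.8, "slide": [-35.4, 0, -92.4], "angular": [0, 0, 0]},
])

```text
clock: 14.33
tcp_pos: [0.5402, 0.0748, 0.1492]
orientation: [0.0, 0.755, -0.655, -0.001]
wrist_force: [-2.7, 1.6, -4.3]
finger_gap: 0.0352
grip_force: 31.4
```

```bash
python3 - <<'E'
from h import *
np.set_printoptions(precision=4,suppress=True)
s=get_state();print(s["clock"],s["tcp_pos"],s["finger_gap"],s["grip_force"],s["wrist_force"],tool(s["tcp_pos"]-np.array([.5452,.0384,.057])))
p=read_camera("side");save("swing",cv2.resize(p["color"][130:250,230:390],(800,600)))
E
```

```text
14.3333 [0.5402 0.0748 0.1492] 0.03520432561182191 31.393967270851135 [-2.7478  1.5626 -4.2576] [-36.8516  -0.0669 -92.133 ]
```

View pics/swing.png

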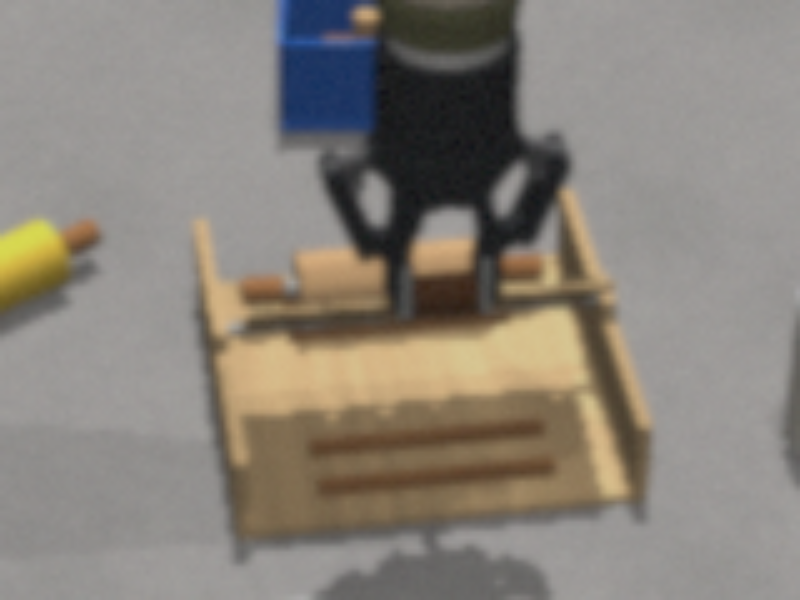

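The knob is held between the fingers at (445,293) and the lid's panel is lifted about 42°. I continue along the arc.

Emit:
jog_arm([
  {"fingers": 0.8, "slide": [-10, 0, -10], "angular": [0, 0, 0]},
  {"fingers": 0.8, "slide": [-21, 0, -19], "angular": [0, 0, 0]},
  {"fingers": 0.8, "slide": [-34, 0, -27], "angular": [0, 0, 0]},
  {"fingers": 0.8, "slide": [-46, 0, -34], "angular": [0, 0, 0]},
  {"fingers": 0.8, "slide": [-60, 0, -39], "angular": [0, 0, 0]},
  {"fingers": 0.8, "slide": [-74, 0, -43], "angular": [0, 0, 0]},
  {"fingers": 0.8, "slide": [-88, 0, -45], "angular": [0, 0, 0]},
  {"fingers": 0.8, "slide": [-103, 0, -46], "angular": [0, 0, 0]},
  {"fingers": 0.8, "slide": [-117, 0, -45], "angular": [0, 0, 0]},
  {"fingers": 0.8, "slide": [-117, 0, -45], "angular": [0, 0, 0]},
])

```text
clock: 15.22
tcp_pos: [0.5242, 0.1919, 0.1951]
orientation: [-0.0, 0.756, -0.655, 0.0]
wrist_force: [-4.5, -2.4, 2.9]
finger_gap: 0.0351
grip_force: 31.8
```

```bash
python3 - <<'E'
from h import *
np.set_printoptions(precision=4,suppress=True)
s=get_state();print(s["clock"],s["tcp_pos"],s["finger_gap"],s["grip_force"],s["wrist_force"],tool(s["tcp_pos"]-np.array([.5452,.0384,.057])))
print(s["joint_pos"],R.from_quat(np.roll(s["orientation"],-1)).as_matrix())
E
```

```text
15.2167 [0.5242 0.1919 0.1951] 0.03505440109384633 31.84495747089386 [-4.4916 -2.3723  2.8593] [-154.9487   -1.1819 -138.0745]
[ 0.2073  0.2979 -0.0918  1.1803 -0.0002 -1.5062] [[ 0.1422 -0.9898  0.0009]
 [-0.9898 -0.1422 -0.    ]
 [ 0.0002 -0.0009 -1.    ]]
```

Emit:
jog_arm([
  {"fingers": 0.8, "slide": [-14, 0, 2], "angular": [0, 0, 0]},
  {"fingers": 0.8, "slide": [-28, 0, 6], "angular": [0, 0, 0]},
  {"fingers": 0.8, "slide": [-42, 0, 11], "angular": [0, 0, 0]},
  {"fingers": 0.8, "slide": [-55, 0, 18], "angular": [0, 0, 0]},
  {"fingers": 0.8, "slide": [-67, 0, 26], "angular": [0, 0, 0]},
  {"fingers": 0.8, "slide": [-78, 0, 35], "angular": [0, 0, 0]},
  {"fingers": 0.8, "slide": [-88, 0, 45], "angular": [0, 0, 0]},
  {"fingers": 0.8, "slide": [-97, 0, 56], "angular": [0, 0, 0]},
  {"fingers": 0.8, "slide": [-105, 0, 68], "angular": [0, 0, 0]},
  {"fingers": 0.8, "slide": [-105, 0, 68], "angular": [0, 0, 0]},
])

```text
clock: 16.05
tcp_pos: [0.5099, 0.2973, 0.1264]
orientation: [-0.002, 0.756, -0.655, -0.001]
wrist_force: [-4.9, 4.8, 5.5]
finger_gap: 0.0355
grip_force: 40.9
```

```bash
python3 - <<'E'
from h import *
np.set_printoptions(precision=4,suppress=True)
s=get_state();print(s["clock"],s["tcp_pos"],s["finger_gap"],s["grip_force"],s["wrist_force"],tool(s["tcp_pos"]-np.array([.5452,.0384,.057])))
E
```

```text
16.05 [0.5099 0.2973 0.1264] 0.03550497782776639 40.93730270862579 [-4.8611  4.8489  5.4705] [-261.6481   -2.0217  -67.95  ]
```

Emit:
jog_arm([
  {"fingers": 0.8, "slide": [-4, 0, 13], "angular": [0, 0, 0]},
  {"fingers": 0.8, "slide": [-8, 0, 26], "angular": [0, 0, 0]},
  {"fingers": 0.8, "slide": [-11, 0, 39], "angular": [0, 0, 0]},
  {"fingers": 0.8, "slide": [-12, 0, 51], "angular": [0, 0, 0]},
  {"fingers": 0.8, "slide": [-13, 0, 60], "angular": [0, 0, 0]},
  {"fingers": 0.8, "slide": [-13, 0, 66], "angular": [0, 0, 0]},
  {"fingers": 0.8, "slide": [-13, 0, 66], "angular": [0, 0, 0]},
  {"fingers": 0.8, "slide": [-13, 0, 66], "angular": [0, 0, 0]},
])

```text
clock: 16.72
tcp_pos: [0.5078, 0.3131, 0.0618]
orientation: [-0.005, 0.756, -0.654, -0.004]
wrist_force: [-9.4, 19.0, 3.1]
finger_gap: 0.0352
grip_force: 55.9
```

Emit:
jog_arm([
  {"fingers": 0.8, "slide": [0, 0, 1], "angular": [0, 0, 0]},
  {"fingers": 0.8, "slide": [0, 0, 2], "angular": [0, 0, 0]},
  {"fingers": 0.8, "slide": [0, 0, 2], "angular": [0, 0, 0]},
])

```text
clock: 16.97
tcp_pos: [0.5078, 0.3133, 0.0603]
orientation: [-0.005, 0.756, -0.654, -0.004]
wrist_force: [-10.0, 19.8, 6.6]
finger_gap: 0.0356
grip_force: 56.3
```

Emit:
jog_arm([
  {"fingers": 0.8, "slide": [-2, 0, 0], "angular": [0, 0, 0]},
  {"fingers": 0.8, "slide": [-4, 0, 1], "angular": [0, 0, 0]},
  {"fingers": 0.8, "slide": [-4, 0, 2], "angular": [0, 0, 0]},
  {"fingers": 0.8, "slide": [-4, 0, 2], "angular": [0, 0, 0]},
])

```text
clock: 17.3
tcp_pos: [0.5077, 0.3135, 0.0577]
orientation: [-0.002, 0.756, -0.655, -0.001]
wrist_force: [-6.9, 8.6, 5.4]
finger_gap: 0.0355
grip_force: 56.3
```

Emit:
jog_arm([
  {"fingers": 0.8, "slide": [0, 0, 1], "angular": [0, 0, 0]},
  {"fingers": 0.8, "slide": [0, 0, 2], "angular": [0, 0, 0]},
  {"fingers": 0.8, "slide": [0, 0, 2], "angular": [0, 0, 0]},
])

```text
clock: 17.55
tcp_pos: [0.5077, 0.3135, 0.0557]
orientation: [-0.002, 0.756, -0.655, -0.002]
wrist_force: [-6.4, 7.7, 4.3]
finger_gap: 0.0354
grip_force: 56.4
```

Emit:
jog_arm([
  {"fingers": 0.8, "slide": [-1, 0, 1], "angular": [0, 0, 0]},
  {"fingers": 0.8, "slide": [-2, 0, 2], "angular": [0, 0, 0]},
  {"fingers": 0.8, "slide": [-2, 0, 2], "angular": [0, 0, 0]},
])

```text
clock: 17.8
tcp_pos: [0.5076, 0.3136, 0.0531]
orientation: [-0.001, 0.755, -0.656, -0.0]
wrist_force: [-5.3, 3.5, 4.4]
finger_gap: 0.0352
grip_force: 56.5
```

```bash
python3 - <<'E'
from h import *
np.set_printoptions(precision=4,suppress=True)
s=get_state();print(s["clock"],s["tcp_pos"],s["finger_gap"],s["grip_force"],s["wrist_force"])
p=read_camera("side");save("down",cv2.resize(p["color"][130:250,230:390],(800,600)))
E
```

```text
17.8 [0.5076 0.3136 0.0531] 0.035242208487400395 56.477705240249634 [-5.2783  3.527   4.4297]
```

View pics/down.png

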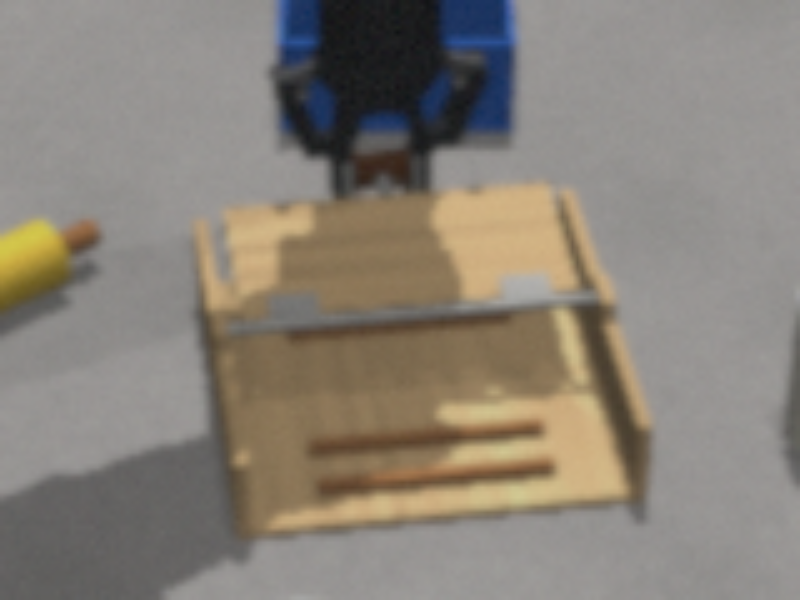

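```bash
python3 - <<'E'
from h import *
np.set_printoptions(precision=4,suppress=True)
p=read_camera("side")
r=np.radians(7.8);by=np.array([-np.sin(r),np.cos(r),0]);bx=np.array([np.cos(r),np.sin(r),0]);H=np.array([.5454,.0384,.06])+.138*by
hsv=cv2.cvtColor(p["color"],cv2.COLOR_RGB2HSV)[150:175,292:320]
m=((hsv[...,2]<130)&(hsv[...,1]>100)&((hsv[...,0]<18)|(hsv[...,0]>170))).astype(np.uint8)
n,l,st,c=cv2.connectedComponentsWithStats(m);k=1+np.argmax(st[1:,4]);print("knob px",c[k]+[292,150],st[k])
for e in(0,2,4,6,8,10,15):
    a=np.radians(e);u=np.cos(a)*by+np.sin(a)*np.array([0,0,1.])
    print(e,"knob",proj(p,H+.138*u)[0],"panel corners",proj(p,[H+.11*u-.1025*bx,H+.11*u+.1025*bx]).ravel())
print("panel corners seen approx",[230+222/5,130+208/5,230+550/5,130+183/5])
print([d["point"] for d in tip_of("knob",p)])
E
```

```text
knob px [306.3125 162.6875] [10 11 10  5 32]
0 knob [306.0905 166.1157] panel corners [274.6545 173.884  339.6403 168.5336]
2 knob [306.0936 164.8613] panel corners [274.6101 172.877  339.6921 167.5332]
4 knob [306.1044 163.6338] panel corners [274.5701 171.893  339.752  166.5553]
6 knob [306.123  162.4347] panel corners [274.5345 170.9333 339.82   165.6009]
8 knob [306.1493 161.2653] panel corners [274.5034 169.9988 339.8961 164.6713]
10 knob [306.1833 160.1271] panel corners [274.4768 169.0909 339.9802 163.7676]
15 knob [306.3026 157.4269] panel corners [274.4307 166.9441 340.2251 161.6285]
panel corners seen approx [274.4, 171.6, 340.0, 166.6]
[[304.6, 161.4]]
```

By projection the lid is still about 4° above flat (knob seen at row 162.7, flat would be 166.1), so the knob slipped a little in the pads. I keep lowering and watch the force.

Emit:
jog_arm([
  {"fingers": 0.8, "slide": [-0.5, 0, 1], "angular": [0, 0, 0]},
  {"fingers": 0.8, "slide": [-1, 0, 2], "angular": [0, 0, 0]},
  {"fingers": 0.8, "slide": [-1, 0, 3], "angular": [0, 0, 0]},
  {"fingers": 0.8, "slide": [-1, 0, 4], "angular": [0, 0, 0]},
  {"fingers": 0.8, "slide": [-1, 0, 4], "angular": [0, 0, 0]},
])

```text
clock: 18.37
tcp_pos: [0.5076, 0.3137, 0.0479]
orientation: [-0.0, 0.755, -0.656, -0.0]
wrist_force: [-4.6, 1.9, 2.8]
finger_gap: 0.0357
grip_force: 56.6
```

Emit:
jog_arm([
  {"fingers": 0.8, "slide": [0, 0, 1], "angular": [0, 0, 0]},
  {"fingers": 0.8, "slide": [0, 0, 2], "angular": [0, 0, 0]},
  {"fingers": 0.8, "slide": [0, 0, 3], "angular": [0, 0, 0]},
  {"fingers": 0.8, "slide": [0, 0, 3], "angular": [0, 0, 0]},
])

```text
clock: 18.7
tcp_pos: [0.5076, 0.3136, 0.0447]
orientation: [-0.0, 0.755, -0.656, -0.0]
wrist_force: [-4.3, 3.4, 2.9]
finger_gap: 0.0349
grip_force: 56.8
```

```bash
python3 - <<'E'
from h import *
p=read_camera("side")
hsv=cv2.cvtColor(p["color"],cv2.COLOR_RGB2HSV)[150:178,292:320]
m=((hsv[...,2]<130)&(hsv[...,1]>100)&((hsv[...,0]<18)|(hsv[...,0]>170))).astype(np.uint8)
n,l,st,c=cv2.connectedComponentsWithStats(m);k=1+np.argmax(st[1:,4]);print("knob px",c[k]+[292,150],st[k])
E
```

```text
knob px [306.27586207 164.79310345] [ 9 13 10  5 29]
```

Emit:
jog_arm([
  {"fingers": 0.8, "slide": [0, 0, 1], "angular": [0, 0, 0]},
  {"fingers": 0.8, "slide": [0, 0, 2], "angular": [0, 0, 0]},
  {"fingers": 0.8, "slide": [0, 0, 2], "angular": [0, 0, 0]},
])

```text
clock: 19.0
tcp_pos: [0.5076, 0.3135, 0.0429]
orientation: [-0.0, 0.755, -0.656, 0.0]
wrist_force: [-2.4, 3.8, 4.2]
finger_gap: 0.0353
grip_force: 57.0
```

Emit:
jog_arm([
  {"fingers": 0.8, "slide": [0, 0, 1], "angular": [0, 0, 0]},
  {"fingers": 0.8, "slide": [0, 0, 2], "angular": [0, 0, 0]},
  {"fingers": 0.8, "slide": [0, 0, 2], "angular": [0, 0, 0]},
])

```text
clock: 19.25
tcp_pos: [0.5077, 0.3135, 0.0427]
orientation: [-0.001, 0.755, -0.656, 0.0]
wrist_force: [-7.3, 0.6, 16.2]
finger_gap: 0.0356
grip_force: 58.4
```

```bash
python3 - <<'E'
from h import *
p=read_camera("side")
hsv=cv2.cvtColor(p["color"],cv2.COLOR_RGB2HSV)[150:178,292:320]
m=((hsv[...,2]<130)&(hsv[...,1]>100)&((hsv[...,0]<18)|(hsv[...,0]>170))).astype(np.uint8)
n,l,st,c=cv2.connectedComponentsWithStats(m);k=1+np.argmax(st[1:,4]);print("knob px",c[k]+[292,150],st[k])
E
```

```text
knob px [305.61290323 165.32258065] [ 9 14 10  5 31]
```

Contact: the TCP stops and the wrist force rises to 16 N, so the lid is flat. I relax slightly, release and rise.

Emit:
jog_arm([
  {"fingers": 0.8, "slide": [0, 0, -1], "angular": [0, 0, 0]},
  {"fingers": 0.5, "slide": [0, 0, -1], "angular": [0, 0, 0]},
  {"fingers": 0.4, "slide": [0, 0, -1], "angular": [0, 0, 0]},
  {"fingers": 0.2, "slide": [0, 0, -1], "angular": [0, 0, 0]},
  {"fingers": 0, "slide": [0, 0, -1], "angular": [0, 0, 0]},
  {"fingers": 0, "slide": [0, 0, -1], "angular": [0, 0, 0]},
  {"fingers": 0, "slide": [0, 0, -1], "angular": [0, 0, 0]},
  {"fingers": 0, "slide": [0, 0, -1], "angular": [0, 0, 0]},
  {"fingers": 0, "slide": [0, 0, -1], "angular": [0, 0, 0]},
])

```text
clock: 20.05
tcp_pos: [0.5074, 0.3133, 0.0417]
orientation: [0.0, 0.755, -0.656, -0.0]
wrist_force: [0.2, -0.0, -0.7]
finger_gap: 0.0851
grip_force: 0.0
```

Emit:
jog_arm([
  {"fingers": 0, "slide": [0, 0, -10], "angular": [0, 0, 0]},
  {"fingers": 0, "slide": [0, 0, -30], "angular": [0, 0, 0]},
  {"fingers": 0, "slide": [0, 0, -60], "angular": [0, 0, 0]},
  {"fingers": 0, "slide": [0, 0, -90], "angular": [0, 0, 0]},
  {"fingers": 0, "slide": [0, 0, -120], "angular": [0, 0, 0]},
  {"fingers": 0, "slide": [0, 0, -150], "angular": [0, 0, 0]},
  {"fingers": 0, "slide": [0, 0, -150], "angular": [0, 0, 0]},
  {"fingers": 0, "slide": [0, 0, -150], "angular": [0, 0, 0]},
  {"fingers": 0, "slide": [0, 0, -150], "angular": [0, 0, 0]},
])

```text
clock: 20.8
tcp_pos: [0.5072, 0.3133, 0.192]
orientation: [-0.0, 0.755, -0.656, 0.0]
wrist_force: [-1.1, -0.1, 0.1]
finger_gap: 0.0849
grip_force: 0.0
```

```bash
python3 - <<'E'
from h import *
s=get_state();print(s["tcp_pos"],s["wrist_force"],s["finger_gap"])
p=read_camera("side")
hsv=cv2.cvtColor(p["color"],cv2.COLOR_RGB2HSV)[150:178,292:320]
m=((hsv[...,2]<130)&(hsv[...,1]>100)&((hsv[...,0]<18)|(hsv[...,0]>170))).astype(np.uint8)
n,l,st,c=cv2.connectedComponentsWithStats(m);k=1+np.argmax(st[1:,4]);print("knob px",c[k]+[292,150],st[k])
save("final",cv2.resize(p["color"][130:250,230:390],(800,600)))
E
```

```text
[0.50722444 0.31328263 0.19195051] [-1.09372314 -0.05772045  0.05502236] 0.08493720960597911
knob px [305.25   165.1875] [ 9 13 10  6 32]
```

View pics/final.png

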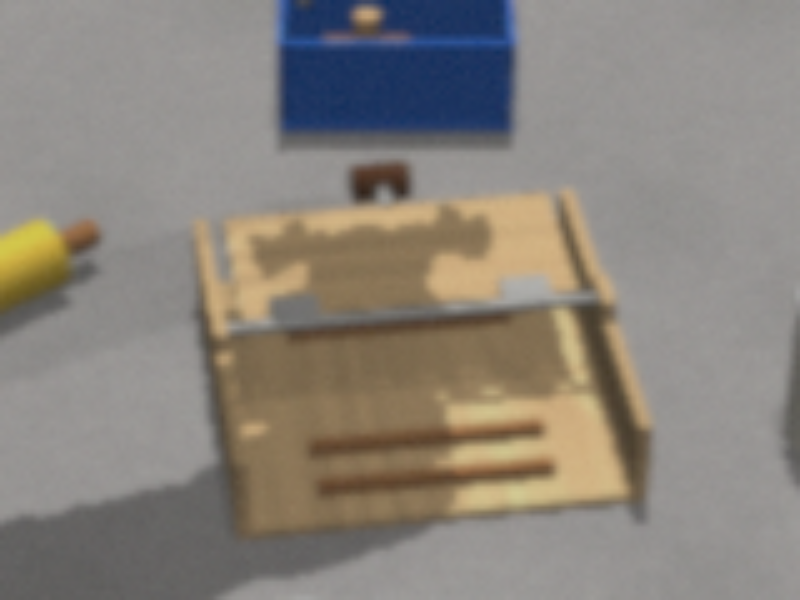

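The lid lies flat over the left cradle. Its panel corners at (226,217) and (552,192) match the 0° projection, and the gripper is clear.

```bash
python3 -c "
from workcell import *
print(hand_in())"
```

```text
the job is handed in; nothing more can be done
None
```

The pale rolling pin was laid in the open left cradle and let go, the lid was swung over and shut flat above it, and the job was handed in at about 21 s; no verdict came back.

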